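# Free the child-safety latch of a small cupboard

## Robot

A 6-joint arm with a two-finger parallel gripper is mounted at the origin on a cart in front of the work surface, level with it; the furniture and walls round the work are solid. World frame = base frame: x ahead of the robot, y to its left, z up, the work surface at z = 0. Lengths are in mm, angles in degrees, forces in N, time in s.
With the tool pointing down it reaches from about 300 to 850 mm from the base axis. Payload 4.2 kg.
Tool frame: the origin (TCP) lies at the very end of the fingers, on their centre line; the grasp point (between the pads) lies env.pinch_z behind it (env.pinch_z is the distance from the TCP to the grasp point, in mm); z points along the fingers, y is the line along which they close (so a half turn about z gives the same grasp; the last joint's range is limited). The gripper opens to 91 mm and grips with 3 to 60 N. Pads are 32 mm wide; open, the fingers measure 118 mm over their backs; the gripper's body (76 mm by 178 mm) begins 60 mm behind the grasp point.
Start: joints at [-76.604, 18.312, 89.639, -0, 72.044, -1.146], TCP at [144.376, -556.596, 213.976] pointing down, gripper open.
Joint ranges: [-177.97, 177.97], [-48.28, 115.42], [12.27, 149.76], [-77.06, 257.06], [2.81, 150.46], [-146.56, 146.56]. Speed limits (degrees/s): [147.25, 147.25, 180, 180, 180, 180].

## Interface

Orientations are given as [roll, pitch, yaw] about the fixed x, y, z axes, in that order (R = Rz(yaw) Ry(pitch) Rx(roll)).
In Python, from workcell import state, vision, job_done, env gives the robot as it stands.
- The arm moves only by the tool servo_tool, never from a script. Its argument "rows" is a list of rows, each a list of 5 numbers: the shift along the tool's x, y, z scaled (see below), then the turn about the tool's z scaled (see below), then the opening, from 0 (shut) to 1 (fully open). A call has 1 to 20 rows; each row is the pose to reach, as a shift and turn from the pose commanded when the call began, along the tool's axes at that moment; what a row does not reach only later rows make up. The controller multiplies each number of a shift by 200 mm and each number of a turn by 90 degrees. A row lasts 1/12 s, in which the tool goes at most 41.7 mm and 7.16 degrees, less where a joint would pass 70% of its speed; a pose out of reach is approached as far as the arm can. A call with a number of a shift or a turn outside -1 to 1 is refused whole. A call with a gripper value outside its range is refused whole. The fingers move at their own pace and stop on an object; "force" is the grip in N (left out, the last holds). Time passes only in rows, so rows that repeat a pose let the fingers close. It gives the time, the measured TCP pose, the force, the opening and the grip force at its end, in the units of the state.
- state(): the state, without advancing time (a new reading comes with each control period).
- vision.grab_frame(name): name is "side" or "top" or "wrist"; returns the picture (400x640x3 uint8, red, green, blue); there is no depth.
- vision.camera_info(name): a dict with "vertical_fov" (degrees; the focal length in pixels is half the picture's height over the tangent of half this angle, whatever the lens; pixels are square), "cx", "cy" (the principal point, pixels), "distortion" ([k1, k2, p1, p2, k3] as OpenCV has them; the pictures are not rectified), "T" (4x4, takes a point from camera to world coordinates). Camera axes: x right, y up, looking along -z (the intrinsics and any distortion apply to the point x, -y, -z); pixel columns grow to the right and rows downward; lengths in mm; the calibration is good to about 2 mm. A picture is of the moment at which its call begins: read the wrist's pose just before it. camera_info takes no time and is no camera call; for the wrist camera it gives the pose at the moment of the call.
- job_done(): hands the job in; it is judged then, once.
The state is a dict: "time_s": time; "qpos": joint angles; "qvel": joint speeds; "effort": joint torques, N m; "ee_pos": TCP position; "ee_rot": TCP orientation; "force": force on the tool from outside, world axes, zero at the start; "torque": the same for the moment, N m; "gripper_width": finger opening in mm; "gripper_force": force on a finger pad.
Only numpy, scipy, OpenCV 4.12 (cv2) and the standard library are available. Lean on these libraries where they do the work, as an engineer would, in place of code of your own. Each camera call takes 0.05 s, during which the arm holds its last target. There are 200 camera calls.

## Task

Open the small worktop cupboard, whose door is held by a child-safety latch: draw the door ajar by its pull until the latch hook catches, let go, then reach down with the fingers through the narrow gap between door and cupboard, press the sprung hook down and, holding it at the middle height where it passes its keeper (too high or too low it catches; feel for the hard stop at the bottom, then ease up about 4 mm), bring the door out. Then swing the door wide open, to at least 60 degrees, and leave it standing there. The hook is plastic and snaps if it is pressed with more than 20 N or the door is wrenched against it, and nothing that stands in or beside the cupboard may be disturbed.

Things in the scene. Friction and masses are not known exactly. Their poses are not given: they have to be found in the camera images.
- cupboard: small wooden cupboard fixed on the worktop: 170 mm deep (x), 250 wide (y), 160 high; origin at the centre of its underside; its x axis points from front to back, its front plane (behind the door) lies at x = -85 mm. Its 6 mm top panel is bare and ends in the front plane. Shut, the door covers the front.
- door (a joint): door angle, rad: 0 shut, grows as the free edge comes out, end stop 1.8. Upright hinge on the cupboard's +y side; the door reaches 242 mm from it, is 16 mm thick, its top level with the cupboard's. It stays where it is left (friction under 1 N at the free edge). Hook up, it is stopped at about 0.19; the gap from its inner face to the cupboard's front edge is then 37 mm at the hook.
- door_hinge (a point): point on the hinge axis at the height of the door's top, in the plane of the door's inner face, 2 mm before the cupboard's front plane; its axes turn with the door: -y along the door to the free edge, -x out of its outer face, z up
- door_pull (a point): grip centre of the dark metal pull near the free edge: an upright fin 12 mm thick (along the door), standing out 34 mm from the outer face, 44 mm high, its top 6 mm below the door's top. The point is 26 mm below the door's top, 20 mm out from the face, 205 mm along the door from the hinge; axes as the door's
- hook: white plastic hook on the door's inner face, 185 mm along the door from the hinge; axes as the door's (x into the cupboard). Origin: top of its flat arm at the door, 22.5 mm below the door's top when up. Arm 62 mm long, 24 wide, 7 thick; at its end a tooth stands 16.5 mm up and a barb 3 mm down. It slides straight down; its spring resists with 3 N at first and 0.2 N more per mm, and lifts it again.
- keeper_front (a point): point on the cupboard's top front edge, before the keeper, a window just inside. The keeper's height varies and is not measured: the tooth clears its upper edge after 3 to 16 mm of press; 2.5 mm lower the barb starts to catch behind its lower edge, and 3 mm below that the arm rests on this edge, a hard stop. So the hook passes only when 3 to 5.5 mm above that stop.
- jar: candle jar, 76 mm across and 90 high, standing inside the cupboard near the hinge side; origin at the centre of its foot; leave alone
- salt: salt shaker, 44 mm across, 90 high, beside the cupboard; origin at the centre of its foot; leave alone
- pepper: pepper shaker, 44 mm across, 90 high, farther to the right; origin at the centre of its foot; leave alone
- small_glass: small glass, 55 mm across, 63 high, to the right; origin at the centre of its foot; leave alone

How it is judged:
By the outcome, as a careful person would: the job done as asked, in the order asked, and still so for the second after the job is handed in, with the robot touching nothing.
It also fails if it takes over 61 s, if anything falls off the work surface, if the arm or the gripper's body presses on something with over 40 N, if the wrist force passes 120 N, or if a joint passes its speed limit or range.

## Working session

There is one attempt and no reset: what is moved stays moved. The work goes in short steps, Python scripts to look and compute and a tool call to move; the robot and the scene stay as the last step left them, time stands still between calls to the robot, and variables do not carry over. Pictures are saved under pics/ and viewed, at most 10 in all, crops included, and the job is handed in when it is done.

Besides the shell and the picture viewer there is one more tool, called after ">>>" as name([rows], argument=value, ...), one row to a line, values as JSON. servo_tool: Moves the arm, as the interface text tells. Its arguments: {"type":"object","properties":{"rows":{"type":"array"},"force":{"type":"number"}},"required":["rows"]}

```bash
mkdir -p pics; ls
python3 - <<'E'
from workcell import state, vision, job_done, env
import cv2, numpy as np
s=state(); print(s); print(env.pinch_z)
for n in("side","top","wrist"):
    i=vision.camera_info(n); print(n,i['vertical_fov'],i['cx'],i['cy'],i['distortion'],np.round(i['T'],3).tolist())
    cv2.imwrite(f"pics/{n}0.png",vision.grab_frame(n)[:,:,::-1])
E
```

```text
pics
{'time_s': 0.0, 'qpos': array([-7.66046291e+01,  1.83516039e+01,  8.97037382e+01, -1.48943259e-03,
        7.20419298e+01, -1.14819571e+00]), 'qvel': array([ 0.07407794, -0.01488434,  0.04813993, -0.03974571, -0.10045158,
        0.02363073]), 'effort': array([-9.27402034e-04, -4.12461054e+01, -2.31967092e+01,  7.25116907e-02,
        4.57060256e-02, -1.46887792e-04]), 'ee_pos': array([ 144.25278659, -556.1230031 ,  213.13870747]), 'ee_rot': array([-1.79902719e+02, -5.33371870e-04,  1.45440266e+01]), 'force': array([-0.05183094,  0.05902245, -0.51003125]), 'torque': array([-0.02219593, -0.02379602,  0.05202383]), 'gripper_force': 0.0, 'gripper_width': 90.93159220138368}
18.8
side 45.05423848355259 316.59378039569 203.5183010062143 [-0.109331  0.        0.        0.        0.      ] [[-0.852, 0.293, -0.433, -12.561], [-0.522, -0.441, 0.73, 883.855], [0.023, 0.848, 0.529, 769.894], [0.0, 0.0, 0.0, 1.0]]
top 42.178298302226665 319.8402467451921 193.94007075501472 [-0.02754226  0.          0.          0.          0.        ] [[-0.398, 0.788, -0.47, -158.897], [-0.917, -0.349, 0.191, 259.448], [-0.013, 0.507, 0.862, 1306.438], [0.0, 0.0, 0.0, 1.0]]
wrist 60.42736351546394 318.00429538170505 201.24263164590832 [-0.04640334  0.          0.          0.          0.        ] [[0.252, 0.935, 0.25, 214.522], [-0.968, 0.244, 0.063, -538.239], [-0.002, -0.258, 0.966, 383.028], [0.0, 0.0, 0.0, 1.0]]
```

View pics/side0.png

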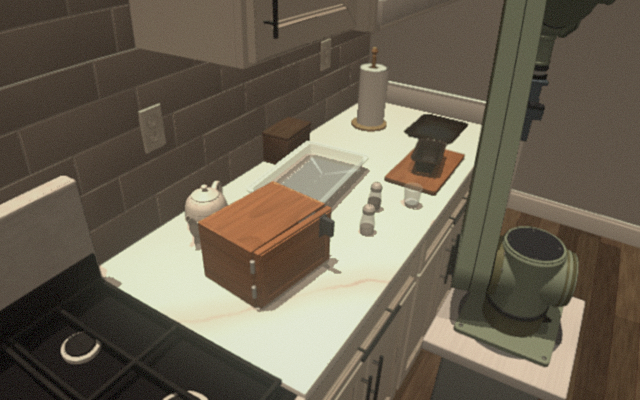

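View pics/top0.png

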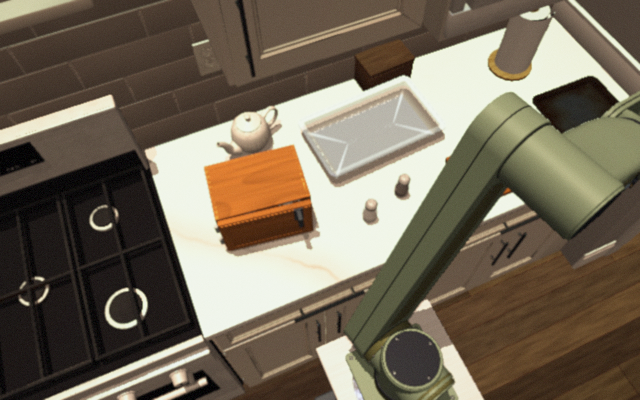

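The side view shows the cupboard top at (200–330, 185–265), with the hinges at (253, 265), the pull at (326, 228) and the shakers at (367, 220) and (375, 195). The top view shows the cupboard at (205–313, 150–248) with the pull near (300, 214). I'll crop both to get the corners.

Run:
```python
import cv2, numpy as np
a=cv2.imread('pics/side0.png')[175:305,190:350]; b=cv2.imread('pics/top0.png')[140:260,195:325]
a=cv2.resize(a,None,fx=4.6,fy=4.6,interpolation=cv2.INTER_CUBIC); b=cv2.resize(b,None,fx=4.6,fy=4.6,interpolation=cv2.INTER_CUBIC)
print(a.shape,b.shape)
cv2.imwrite('pics/sc.png',a);cv2.imwrite('pics/tc.png',b)
```

```text
(598, 736, 3) (552, 598, 3)
```

View pics/sc.png

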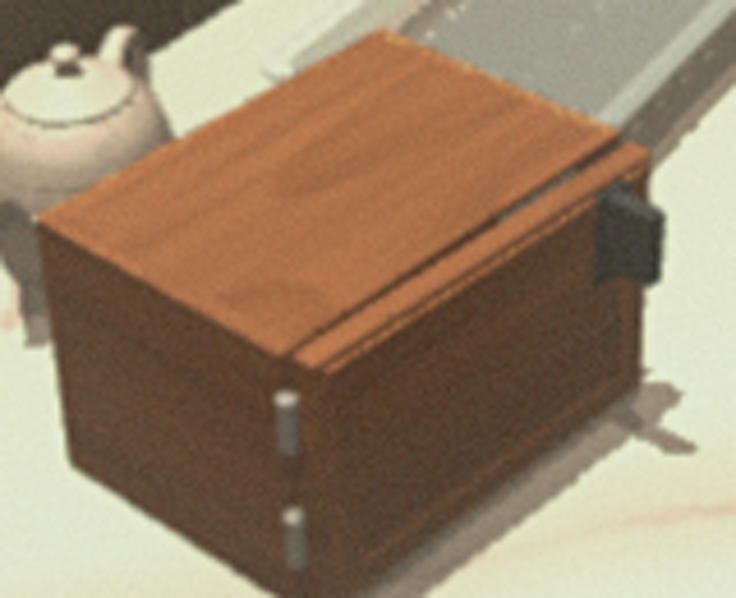

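View pics/tc.png

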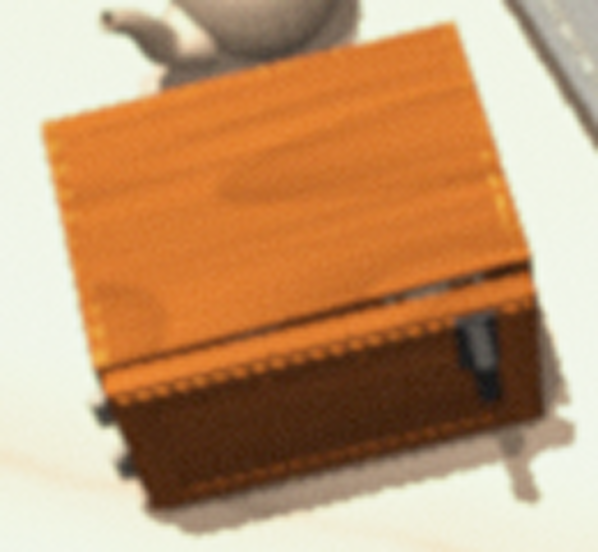

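The crops show the four top corners of the cupboard clearly. The door is nearly shut, open by a few degrees, with the pull near its right end. I'll cast these corners onto z=160.

```bash
cat > h.py <<'E'
import numpy as np, cv2
from workcell import state, vision, job_done, env
def K(i):
    f=200/np.tan(np.radians(i['vertical_fov']/2)); return np.array([[f,0,i['cx']],[0,f,i['cy']],[0,0,1.]])
def ray(i,p):
    u=cv2.undistortPoints(np.array([[p]],float),K(i),np.array(i['distortion'],float))[0,0]
    T=np.array(i['T']); return T[:3,3],T[:3,:3]@np.array([u[0],-u[1],-1])
def plane(i,p,z):
    o,d=ray(i,p); return o+d*(z-o[2])/d[2]
def proj(i,X):
    T=np.array(i['T']); c=T[:3,:3].T@(np.array(X,float)-T[:3,3]); c=c*[1,-1,-1]
    return cv2.projectPoints(c[None,None],np.zeros(3),np.zeros(3),K(i),np.array(i['distortion'],float))[0][0,0]
E
python3 - <<'E'
from h import *
S=dict(bh=(42,220),bf=(385,33),ff=(617,135),fh=(290,357),dfo=(648,155),dho=(322,375),pull=(663,205))
Tp=dict(bh=(45,125),bf=(455,25),ff=(528,265),fh=(105,368),dfi=(527,277),dfo=(533,300),dho=(120,403),pull=(492,398))
for n,D,o in(("side",S,(190,175)),("top",Tp,(195,140))):
    i=vision.camera_info(n)
    P={k:plane(i,np.array(v)/4.6+o-0.4,160 if k!='pull' else 154) for k,v in D.items()}
    for k,v in P.items(): print(n,k,np.round(v[:2],1))
    for a,b in(('fh','ff'),('bh','bf'),('fh','bh'),('ff','bf'),('dho','dfo')):
        d=P[b]-P[a]; print(a,b,round(np.hypot(*d[:2]),1),round(np.degrees(np.arctan2(d[1],d[0])),1))
    for nm,uv in dict(side=[('salt',(367,207)),('pep',(376,186))],top=[('salt',(371,201)),('pep',(403,177))])[n]: print(nm,plane(i,uv,90)[:2].round())
E
```

```text
side bh [664.7 257. ]
side bf [634.3  13.9]
side ff [471.2  34.4]
side fh [497.1 276.1]
side dfo [448.1  42.2]
side dho [477.4 278.6]
side pull [423.  70.]
fh ff 243.1 -96.1
bh bf 245.0 -97.1
fh bh 168.6 -6.5
ff bf 164.4 -7.2
dho dfo 238.2 -97.1
salt [ 423. -114.]
pep [ 452. -229.]
top bh [667.7 252.7]
top bf [637.    9.2]
top ff [468.3  33.4]
top fh [501.8 269.2]
top dfi [461.5  36.9]
top dfo [446.7  39.6]
top dho [478.1 268.3]
top pull [402.8  82.4]
fh ff 238.1 -98.1
bh bf 245.4 -97.2
fh bh 166.7 -5.7
ff bf 170.4 -8.2
dho dfo 230.8 -97.8
salt [ 428. -128.]
pep [ 461. -243.]
```

```bash
cat >> h.py <<'E'
from scipy.spatial.transform import Rotation as Ro
C=np.array([567.8,143.2]); A=-7.0; YH=123
def loc(x,y):   # cupboard frame -> world
    a=np.radians(A); return C+[x*np.cos(a)-y*np.sin(a), x*np.sin(a)+y*np.cos(a)]
def door(th,r,out):  # th deg; out = mm outward from inner face
    h=loc(-87,YH); a=np.radians(A-th)
    return h+np.array([np.sin(a),-np.cos(a)])*r-np.array([np.cos(a),np.sin(a)])*out
def go(x,y,z,yaw):
    s=state(); R=Ro.from_euler('xyz',s['ee_rot'],degrees=True).as_matrix()
    d=R.T@(np.array([x,y,z])-s['ee_pos']); t=-((yaw-s['ee_rot'][2]+180)%360-180)
    print('shift/200',np.round(d/200,4),'turn/90',round(t/90,4),'dist',np.linalg.norm(d).round(1))
def st():
    s=state(); print(round(s['time_s'],2),s['ee_pos'].round(1),s['ee_rot'].round(1),'F',s['force'].round(1),'w',round(s['gripper_width'],1),round(s['gripper_force'],1))
E
python3 - <<'E'
from h import *
print(door(0,205,36),door(10.9,205,36),door(10.9,185,-18))
go(*door(0,205,36),213,173)
E
```

```text
[435.72353719  76.8011448 ] [399.17290886  91.87379497] [456.70613902  94.30842569]
shift/200 [ 2.2053 -2.6978  0.0051] turn/90 -1.7606 dist 696.9
```

>>> servo_tool([
  [0.735,-0.9,0,-0.8,0.45],
  [0.735,-0.9,0,-0.8,0.45],
  [0.735,-0.9,0,-0.8,0.45],
  [0.735,-0.9,0,-0.8,0.45],
  [0.735,-0.9,0,-0.8,0.45],
  [0.735,-0.9,0,-0.8,0.45],
  [0.735,-0.9,0,-0.8,0.45],
  [0.735,-0.9,0,-0.8,0.45],
  [0.735,-0.9,0,-0.8,0.45],
  [0.735,-0.9,0,-0.8,0.45],
  [0.735,-0.9,0,-0.8,0.45],
])

```text
time_s: 1.07
ee_pos: [241.4, -345.2, 213.8]
ee_rot: [-180.0, -0.0, 86.7]
force: [0.2, 0.7, -0.2]
gripper_width: 41.0
gripper_force: 0.0
```

Run:
```python
from h import *
st();go(*door(0,205,36),213,173)
```

```text
1.07 [ 241.4 -345.2  213.8] [-180.    -0.    86.7] F [ 0.2  0.7 -0.2] w 41.0 0.0
shift/200 [2.1624 0.8481 0.0043] turn/90 -0.959 dist 464.5
```

>>> servo_tool([
  [1.0,0.39,0,-0.5,0.45],
  [1.0,0.39,0,-0.5,0.45],
  [1.0,0.39,0,-0.5,0.45],
  [1.0,0.39,0,-0.5,0.45],
  [1.0,0.39,0,-0.5,0.45],
  [1.0,0.39,0,-0.5,0.45],
  [1.0,0.39,0,-0.5,0.45],
])

```text
time_s: 1.65
ee_pos: [332.2, -148.0, 213.9]
ee_rot: [180.0, -0.0, 132.0]
force: [-0.4, -0.7, 0.1]
gripper_width: 40.7
gripper_force: 0.0
```

Run:
```python
from h import *
st();go(*(door(0,205,36)-[20,0]),213,173)
```

```text
1.65 [ 332.2 -148.   213.9] [180.  -0. 132.] F [-0.4 -0.7  0.1] w 40.7 0.0
shift/200 [0.5565 1.062  0.0052] turn/90 -0.4561 dist 239.8
```

>>> servo_tool([
  [0.52,1.0,0,-0.456,0.45],
  [0.52,1.0,0,-0.456,0.45],
  [0.52,1.0,0,-0.456,0.45],
  [0.52,1.0,0,-0.456,0.45],
  [0.52,1.0,0,-0.456,0.45],
  [0.52,1.0,0,-0.456,0.45],
  [0.52,1.0,0,-0.456,0.45],
])

```text
time_s: 2.23
ee_pos: [413.3, 63.0, 213.7]
ee_rot: [179.9, 0.0, 172.8]
force: [0.3, -0.5, 0.4]
gripper_width: 40.9
gripper_force: 0.0
```

Run:
```python
from h import *
st();i=vision.camera_info('wrist');print(np.round(i['T'],2).tolist())
f=vision.grab_frame('wrist');cv2.imwrite('pics/w1.png',f[:,:,::-1])
for n,p in dict(pulltop=(*door(0,205,33),154),pulltip=(*door(0,205,50),154),fe=(*door(0,242,16),160),hinge=(*door(0,0,0),160)).items(): print(n,np.round(p),proj(i,p).round())
go(*door(0,205,36),213,173)
```

```text
2.23 [413.3  63.  213.7] [179.9   0.  172.8] F [ 0.3 -0.5  0.4] w 40.9 0.0
[[0.12, -0.96, -0.26, 341.08], [0.99, 0.12, 0.03, 71.83], [0.0, -0.26, 0.97, 383.51], [0.0, 0.0, 0.0, 1.0]]
pulltop [439.  76. 154.] [341. 248.]
pulltip [422.  79. 154.] [341. 226.]
fe [451.  38. 160.] [289. 274.]
hinge [496. 276. 160.] [611. 289.]
shift/200 [-0.1061  0.0928  0.0027] turn/90 -0.0046 dist 28.2
```

View pics/w1.png

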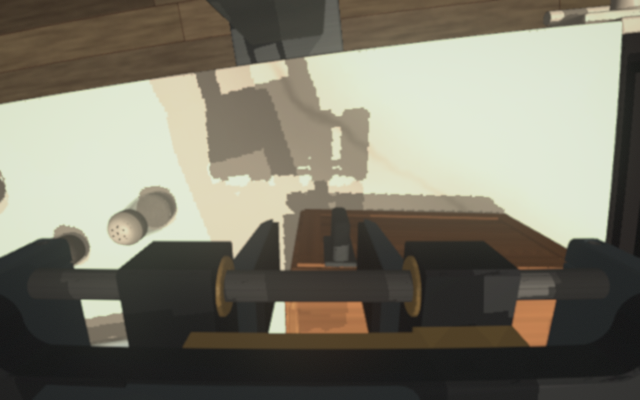

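The pull shows at (341, 208–262), and its column matches the prediction. The free edge is at about (292, 265), a few mm ahead of the shut position. I'll align, go down and grip.

>>> servo_tool([
  [-0.08,0.093,0,0,0.45],
  [-0.08,0.093,0.15,0,0.45],
  [-0.08,0.093,0.3,0,0.45],
  [-0.08,0.093,0.42,0,0.45],
  [-0.08,0.093,0.49,0,0.45],
  [-0.08,0.093,0.49,0,0.45],
  [-0.08,0.093,0.49,0,0.45],
])

```text
time_s: 2.87
ee_pos: [429.8, 75.1, 115.7]
ee_rot: [-179.9, -0.1, 172.4]
force: [-0.2, -0.4, 0.9]
gripper_width: 40.8
gripper_force: 0.0
```

>>> servo_tool([
  [0,0,0,0,0.0],
  [0,0,0,0,0.0],
  [0,0,0,0,0.0],
  [0,0,0,0,0.0],
  [0,0,0,0,0.0],
  [0,0,0,0,0.0],
], force=12)

```text
time_s: 3.37
ee_pos: [431.7, 77.4, 116.7]
ee_rot: [179.9, 0.2, 172.5]
force: [1.3, 4.7, 0.1]
gripper_width: 12.5
gripper_force: 12.0
```

>>> servo_tool([
  [0.02,0.005,0,0.012,0],
  [0.04,0.009,0,0.025,0],
  [0.06,0.014,0,0.037,0],
  [0.08,0.018,0,0.05,0],
  [0.1,0.024,0,0.062,0],
  [0.12,0.03,0,0.075,0],
  [0.14,0.036,0,0.087,0],
  [0.14,0.036,0,0.087,0],
])

```text
time_s: 4.03
ee_pos: [405.0, 88.8, 116.7]
ee_rot: [179.8, 0.2, 164.6]
force: [5.0, 7.5, 0.1]
gripper_width: 12.3
gripper_force: 12.0
```

>>> servo_tool([
  [0.009,0.005,0,0.006,0],
  [0.018,0.009,0,0.011,0],
  [0.018,0.009,0,0.011,0],
])

```text
time_s: 4.28
ee_pos: [401.7, 90.6, 116.7]
ee_rot: [179.9, 0.2, 163.7]
force: [3.5, 4.2, 3.1]
gripper_width: 12.2
gripper_force: 12.0
```

>>> servo_tool([
  [0.009,0.003,0,0.006,0],
  [0.009,0.003,0,0.006,0],
])

```text
time_s: 4.45
ee_pos: [400.3, 91.3, 116.7]
ee_rot: [179.9, 0.2, 163.2]
force: [3.9, 3.6, 4.3]
gripper_width: 12.4
gripper_force: 12.0
```

>>> servo_tool([
  [0.008,0.002,0,0.006,0],
  [0.008,0.002,0,0.006,0],
])

```text
time_s: 4.62
ee_pos: [399.9, 91.5, 116.7]
ee_rot: [179.9, 0.3, 162.7]
force: [7.6, -0.3, -0.2]
gripper_width: 11.8
gripper_force: 12.0
```

>>> servo_tool([
  [-0.005,0,0,0,0],
  [-0.005,0,0,0,0.45],
  [-0.005,0,0,0,0.45],
  [-0.005,0,0,0,0.45],
  [-0.005,0,0,0,0.45],
  [-0.005,0,0,0,0.45],
  [-0.005,0,-0.15,0,0.45],
  [-0.005,0,-0.33,0,0.45],
  [-0.005,0,-0.5,0,0.45],
  [-0.005,0,-0.5,0,0.45],
])

```text
time_s: 5.45
ee_pos: [402.0, 92.1, 221.7]
ee_rot: [179.7, 0.6, 162.7]
force: [0.8, -0.9, 0.3]
gripper_width: 41.3
gripper_force: 0.0
```

Run:
```python
from h import *
st()
for n in('side','top'): 
    cv2.imwrite(f'pics/{n}2.png',vision.grab_frame(n)[:,:,::-1])
i=vision.camera_info('top'); print(proj(i,(*door(10.9,185,-18),160)))
a=cv2.imread('pics/side2.png')[175:305,190:350]; b=cv2.imread('pics/top2.png')[140:260,195:325]
# door/gap crop montage
a=cv2.resize(a,None,fx=2.45,fy=2.45*1.0,interpolation=cv2.INTER_CUBIC); b=cv2.resize(b,None,fx=3,fy=3,interpolation=cv2.INTER_CUBIC)
h=max(a.shape[0],b.shape[0]); m=np.zeros((h,a.shape[1]+b.shape[1],3),np.uint8); m[:a.shape[0],:a.shape[1]]=a; m[:b.shape[0],a.shape[1]:]=b
print(m.shape); cv2.imwrite('pics/m2.png',m)
go(*door(10.9,188,-18),190,90+(-7-5.5))
```

```text
5.45 [402.   92.1 221.7] [179.7   0.6 162.7] F [ 0.8 -0.9  0.3] w 41.3 0.0
[288.9528525  209.29696543]
(360, 782, 3)
shift/200 [-0.2713  0.0847  0.1346] turn/90 0.9465 dist 62.9
```

View pics/m2.png

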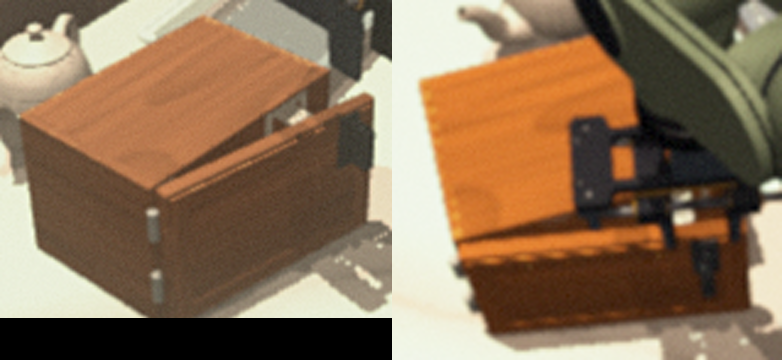

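The door stands ajar, with the white hook visible in the gap at (285, 115) of the montage. I'll move over the gap with the fingers shut, staying above the door top.

>>> servo_tool([
  [-0.271,0.085,0.13,0.947,0],
  [-0.271,0.085,0.13,0.947,0],
  [-0.271,0.085,0.13,0.947,0],
  [-0.271,0.085,0.13,0.947,0],
  [-0.271,0.085,0.13,0.947,0],
  [-0.271,0.085,0.13,0.947,0],
  [-0.271,0.085,0.13,0.947,0],
  [-0.271,0.085,0.13,0.947,0],
  [-0.271,0.085,0.13,0.947,0],
  [-0.271,0.085,0.13,0.947,0],
  [-0.271,0.085,0.13,0.947,0],
  [-0.271,0.085,0.13,0.947,0],
  [-0.271,0.085,0.13,0.947,0],
  [-0.271,0.085,0.13,0.947,0],
])

```text
time_s: 6.72
ee_pos: [454.3, 91.3, 188.5]
ee_rot: [-179.8, 0.1, 77.6]
force: [-0.2, -0.3, 0.7]
gripper_width: 0.6
gripper_force: 0.0
```

Run:
```python
from h import *
st(); s=state(); i=vision.camera_info('wrist')
f=vision.grab_frame('wrist');cv2.imwrite('pics/w3.png',f[:,:,::-1])
for n,p in dict(tcp=s['ee_pos'],door_i150=(*door(10.9,150,0),160),door_i220=(*door(10.9,220,0),160),f1=(*loc(-85,-27),160),f2=(*loc(-85,-100),160),hookroot=(*door(10.9,185,0),137.5),hookend=(*door(10.9,185,-62),154)).items(): print(n,np.round(p),proj(i,p).round())
```

```text
6.72 [454.3  91.3 188.5] [-1.798e+02  1.000e-01  7.760e+01] F [-0.2 -0.3  0.7] w 0.6 0.0
tcp [454.  91. 188.] [318. 251.]
door_i150 [450. 133. 160.] [296. 167.]
door_i220 [429.  67. 160.] [288. 276.]
f1 [480. 127. 160.] [349. 167.]
f2 [471.  54. 160.] [357. 280.]
hookroot [440. 100. 138.] [294. 213.]
hookend [499.  81. 154.] [391. 230.]
```

View pics/w3.png

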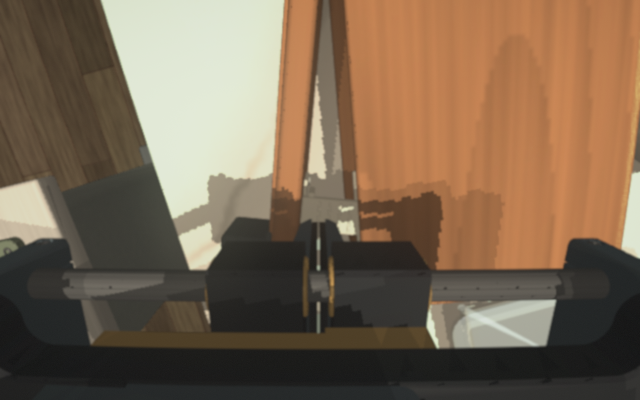

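The gap wedge sits around columns 300–350 at rows 0–215, with the hook at about (325, 195) and the shut fingers at (318, 250). I'll zoom in on the edges.

Run:
```python
import cv2
a=cv2.imread('pics/w3.png')[120:260,250:400]
cv2.imwrite('pics/w3c.png',cv2.resize(a,None,fx=4,fy=4,interpolation=cv2.INTER_CUBIC))
```

```text
(no output)
```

View pics/w3c.png

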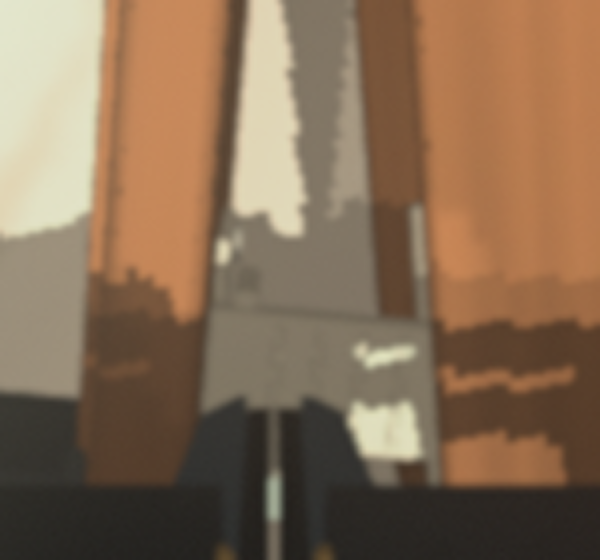

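Run:
```python
from h import *
st(); i=vision.camera_info('wrist'); f=lambda x,y:(250+x/4-.4,120+y/4-.4)
P={}
for n,(u,z) in dict(d1=((236,60),160),d2=((219,188),160),d3=((208,330),160),f1=((417,60),160),f2=((427,188),160),f3=((434,330),160),hookL=((215,307),137.5),hookR=((420,320),137.5),).items():
    P[n]=plane(i,f(*u),z)[:2]; print(n,P[n].round(1))
ang=lambda a,b:np.degrees(np.arctan2(*(a-b)[[0,1]]))
print(ang(P['d1'],P['d3']),ang(P['f1'],P['f3']))
s=state();t=np.array([.976,-.215])
for n in P: print(n,'along y_tool',((P[n]-s['ee_pos'][:2])@t).round(1),'along x_tool',((P[n]-s['ee_pos'][:2])@[.215,.976]).round(1))
```

```text
6.77 [454.5  91.3 188.8] [-1.799e+02  1.000e-01  7.760e+01] F [ 0.2  0.  -0.7] w 0.7 0.0
d1 [461.7 150.1]
d2 [455.2 132.6]
d3 [448.8 112.1]
f1 [486.9 144.6]
f2 [484.8 126.2]
f3 [481.9 104.9]
hookL [448.4 110. ]
hookR [481.2 100.6]
18.752445551215356 7.213001876178169
d1 along y_tool -5.6 along x_tool 58.8
d2 along y_tool -8.2 along x_tool 40.4
d3 along y_tool -10.0 along x_tool 19.0
f1 along y_tool 20.1 along x_tool 58.9
f2 along y_tool 22.1 along x_tool 40.5
f3 along y_tool 23.8 along x_tool 19.1
hookL along y_tool -10.0 along x_tool 16.9
hookR along y_tool 24.1 along x_tool 14.7
```

>>> servo_tool([
  [0,0.035,0,0,0],
  [0,0.035,0.05,0,0],
  [0,0.035,0.1,0,0],
  [0,0.035,0.15,0,0],
  [0,0.035,0.19,0,0],
  [0,0.035,0.22,0,0],
  [0,0.035,0.235,0,0],
  [0,0.035,0.235,0,0],
])

```text
time_s: 7.43
ee_pos: [461.6, 89.9, 142.0]
ee_rot: [-179.9, 0.0, 77.5]
force: [-1.4, 0.2, 0.4]
gripper_width: -0.1
gripper_force: 0.0
```

>>> servo_tool([
  [0,0,0.01,0,0],
  [0,0,0.02,0,0],
  [0,0,0.02,0,0],
])

```text
time_s: 7.68
ee_pos: [462.2, 90.0, 138.9]
ee_rot: [180.0, 0.0, 77.5]
force: [0.4, 0.5, 0.6]
gripper_width: 0.6
gripper_force: 0.0
```

>>> servo_tool([
  [0,0,0.01,0,0],
  [0,0,0.02,0,0],
  [0,0,0.02,0,0],
])

```text
time_s: 7.93
ee_pos: [462.6, 90.0, 135.2]
ee_rot: [179.9, -0.0, 77.5]
force: [-0.5, 0.3, 3.2]
gripper_width: 0.6
gripper_force: 1.5
```

>>> servo_tool([
  [0,0,0.01,0,0],
  [0,0,0.015,0,0],
  [0,0,0.015,0,0],
])

```text
time_s: 8.18
ee_pos: [462.6, 90.0, 132.1]
ee_rot: [179.9, -0.0, 77.4]
force: [0.4, 0.1, 3.8]
gripper_width: 0.8
gripper_force: 1.9
```

>>> servo_tool([
  [0,0,0.005,0,0],
  [0,0,0.01,0,0],
  [0,0,0.01,0,0],
])

```text
time_s: 8.43
ee_pos: [462.6, 90.0, 130.0]
ee_rot: [179.9, -0.0, 77.4]
force: [0.2, 0.3, 3.8]
gripper_width: 0.7
gripper_force: 2.1
```

>>> servo_tool([
  [0,0,0.005,0,0],
  [0,0,0.008,0,0],
  [0,0,0.008,0,0],
])

```text
time_s: 8.68
ee_pos: [462.5, 90.0, 128.4]
ee_rot: [180.0, -0.0, 77.4]
force: [2.0, 0.7, 4.6]
gripper_width: 0.4
gripper_force: 2.3
```

>>> servo_tool([
  [0,0,0.005,0,0],
  [0,0,0.008,0,0],
  [0,0,0.008,0,0],
])

```text
time_s: 8.93
ee_pos: [462.4, 90.0, 126.8]
ee_rot: [180.0, -0.0, 77.4]
force: [1.3, 0.7, 5.0]
gripper_width: 0.4
gripper_force: 2.5
```

>>> servo_tool([
  [0,0,0.005,0,0],
  [0,0,0.005,0,0],
])

```text
time_s: 9.1
ee_pos: [462.4, 90.1, 125.8]
ee_rot: [180.0, -0.0, 77.4]
force: [1.1, -0.3, 5.2]
gripper_width: 0.6
gripper_force: 2.6
```

>>> servo_tool([
  [0,0,0.005,0,0],
  [0,0,0.008,0,0],
  [0,0,0.008,0,0],
])

```text
time_s: 9.35
ee_pos: [462.2, 90.1, 124.1]
ee_rot: [-180.0, -0.0, 77.4]
force: [1.5, 0.7, 5.3]
gripper_width: 0.2
gripper_force: 2.7
```

>>> servo_tool([
  [0,0,0.005,0,0],
  [0,0,0.005,0,0],
])

```text
time_s: 9.52
ee_pos: [462.1, 90.1, 123.2]
ee_rot: [-180.0, -0.0, 77.4]
force: [0.1, 2.0, 5.6]
gripper_width: 0.2
gripper_force: 2.8
```

>>> servo_tool([
  [0,0,0.005,0,0],
  [0,0,0.008,0,0],
  [0,0,0.008,0,0],
])

```text
time_s: 9.77
ee_pos: [462.1, 90.1, 121.6]
ee_rot: [-180.0, -0.0, 77.4]
force: [0.7, 0.7, 5.7]
gripper_width: 0.6
gripper_force: 3.0
```

>>> servo_tool([
  [0,0,0.005,0,0],
  [0,0,0.005,0,0],
])

```text
time_s: 9.93
ee_pos: [462.1, 90.1, 120.6]
ee_rot: [-180.0, -0.0, 77.4]
force: [1.0, 1.3, 5.8]
gripper_width: 0.7
gripper_force: 3.1
```

>>> servo_tool([
  [0,0,0.005,0,0],
  [0,0,0.008,0,0],
  [0,0,0.008,0,0],
])

```text
time_s: 10.18
ee_pos: [462.1, 90.1, 119.1]
ee_rot: [-180.0, -0.0, 77.4]
force: [0.4, -0.2, 7.0]
gripper_width: 0.4
gripper_force: 3.2
```

>>> servo_tool([
  [0,0,0.005,0,0],
  [0,0,0.005,0,0],
])

```text
time_s: 10.35
ee_pos: [462.1, 90.1, 119.0]
ee_rot: [180.0, -0.0, 77.4]
force: [-1.2, 0.6, 12.5]
gripper_width: 0.4
gripper_force: 6.1
```

>>> servo_tool([
  [0,0,-0.01,0,0],
  [0,0,-0.02,0,0],
  [0,0,-0.026,0,0],
  [0,0,-0.026,0,0],
])

```text
time_s: 10.68
ee_pos: [462.1, 90.1, 123.5]
ee_rot: [-180.0, -0.0, 77.4]
force: [1.6, 0.5, 5.8]
gripper_width: 0.5
gripper_force: 2.8
```

>>> servo_tool([
  [0,0,0.0015,0,0],
  [0,-0.015,0.0015,0.01,0],
  [0.001,-0.03,0.0015,0.02,0],
  [0.002,-0.045,0.0015,0.03,0],
  [0.002,-0.045,0.0015,0.03,0],
])

```text
time_s: 11.1
ee_pos: [452.7, 92.3, 122.9]
ee_rot: [-179.9, 0.0, 74.7]
force: [0.4, -0.4, 6.4]
gripper_width: 0.5
gripper_force: 2.8
```

>>> servo_tool([
  [0.001,-0.01,-0.0015,0.008,0],
  [0.002,-0.02,-0.0015,0.016,0],
  [0.003,-0.03,-0.0015,0.024,0],
  [0.004,-0.04,-0.0015,0.03,0],
  [0.004,-0.04,-0.0015,0.03,0],
])

```text
time_s: 11.52
ee_pos: [444.9, 94.6, 123.0]
ee_rot: [-179.9, 0.1, 72.1]
force: [-0.6, -1.4, 6.0]
gripper_width: 0.8
gripper_force: 2.8
```

>>> servo_tool([
  [0.002,-0.015,0,0.01,0],
  [0.004,-0.03,0,0.02,0],
  [0.006,-0.045,0,0.03,0],
  [0.008,-0.06,0,0.04,0],
  [0.01,-0.075,0,0.05,0],
  [0.01,-0.075,0,0.05,0],
])

```text
time_s: 12.02
ee_pos: [430.4, 100.7, 122.8]
ee_rot: [-179.9, 0.2, 67.6]
force: [-2.1, -3.6, 6.7]
gripper_width: 0.4
gripper_force: 2.8
```

>>> servo_tool([
  [0.002,-0.015,0,0.01,0],
  [0.004,-0.03,0,0.02,0],
  [0.006,-0.045,0,0.03,0],
  [0.008,-0.06,0,0.04,0],
  [0.01,-0.075,0,0.05,0],
  [0.01,-0.075,0,0.05,0],
])

```text
time_s: 12.52
ee_pos: [417.2, 108.4, 122.7]
ee_rot: [-179.9, 0.2, 63.1]
force: [-1.8, -2.4, 6.1]
gripper_width: 0.4
gripper_force: 2.8
```

Run:
```python
from h import *
st(); cv2.imwrite('pics/w4.png',cv2.resize(vision.grab_frame('wrist')[:,:,::-1],(384,240))); a=cv2.imread('pics/w4.png')
b=vision.grab_frame('side')[150:310,170:410,::-1]; b=cv2.resize(b,(384,256),interpolation=cv2.INTER_CUBIC)
cv2.imwrite('pics/m4.png',np.hstack([a,b[:240]]))
```

```text
12.52 [417.2 108.4 122.7] [-179.9    0.2   63.1] F [-1.8 -2.4  6.1] w 0.4 2.8
```

View pics/m4.png

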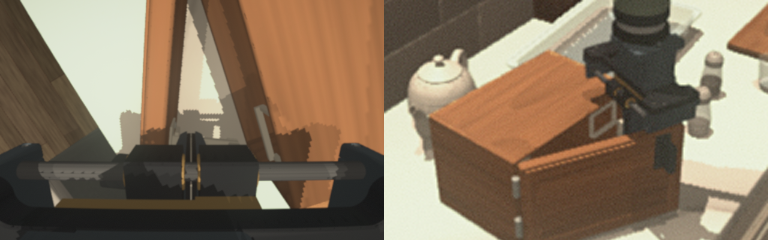

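The door has followed the fingers to about 24° and the hook is clear of the keeper window at (602, 120). I'll push on along the arc and let the hook rise gradually.

>>> servo_tool([
  [0.001,-0.028,0,0.019,0],
  [0.002,-0.057,0,0.039,0],
  [0.004,-0.086,-0.01,0.058,0],
  [0.007,-0.114,-0.02,0.078,0],
  [0.011,-0.142,-0.03,0.097,0],
  [0.016,-0.17,-0.04,0.117,0],
  [0.021,-0.198,-0.05,0.136,0],
  [0.028,-0.226,-0.06,0.156,0],
  [0.028,-0.226,-0.06,0.156,0],
])

```text
time_s: 13.37
ee_pos: [379.4, 134.5, 134.7]
ee_rot: [-179.9, 0.2, 49.0]
force: [-1.6, -1.3, 4.6]
gripper_width: 0.6
gripper_force: 1.7
```

>>> servo_tool([
  [0.001,-0.028,0,0.019,0],
  [0.002,-0.057,0,0.039,0],
  [0.004,-0.086,0,0.058,0],
  [0.007,-0.114,0,0.078,0],
  [0.011,-0.142,0,0.097,0],
  [0.016,-0.17,0,0.117,0],
  [0.021,-0.198,0,0.136,0],
  [0.028,-0.226,0,0.156,0],
  [0.028,-0.226,0,0.156,0],
])

```text
time_s: 14.12
ee_pos: [349.7, 168.6, 134.6]
ee_rot: [-179.9, 0.2, 35.0]
force: [-1.3, -0.4, 3.2]
gripper_width: 0.5
gripper_force: 1.7
```

Run:
```python
from h import *
st(); v=state()['ee_pos'][:2]-[501.7,274.7]; print(np.hypot(*v),np.degrees(np.arctan2(-v[0],-v[1]))-7.2+4.3); print(state()['qpos'].round())
```

```text
14.12 [349.7 168.6 134.6] [-179.9    0.2   35. ] F [-1.3 -0.4  3.2] w 0.5 1.7
185.33113873087433 52.17445044034411
[ 24.   6. 119.   0.  55.  79.]
```

>>> servo_tool([
  [0.001,-0.028,0,0.019,0],
  [0.002,-0.057,0,0.039,0],
  [0.004,-0.086,0,0.058,0],
  [0.007,-0.114,0,0.078,0],
  [0.011,-0.142,0,0.097,0],
  [0.016,-0.17,0,0.117,0],
  [0.021,-0.198,0,0.136,0],
  [0.028,-0.226,0,0.156,0],
  [0.034,-0.25,0,0.174,0],
  [0.039,-0.265,0,0.185,0],
  [0.043,-0.28,0,0.195,0],
  [0.047,-0.29,0,0.203,0],
  [0.047,-0.29,0,0.203,0],
])

```text
time_s: 15.2
ee_pos: [324.9, 221.5, 134.8]
ee_rot: [180.0, 0.1, 16.7]
force: [-2.8, -0.6, 2.9]
gripper_width: 0.8
gripper_force: 1.6
```

>>> servo_tool([
  [0,0.02,0,0,0],
  [0,0.02,-0.05,0,0],
  [0,0.02,-0.15,0,0],
  [0,0.02,-0.3,0,0],
  [0,0.02,-0.45,0,0],
  [0,0.02,-0.6,0,0],
  [0,0.02,-0.6,0,0],
])

```text
time_s: 15.78
ee_pos: [330.0, 219.2, 260.3]
ee_rot: [-179.8, -0.7, 16.7]
force: [0.2, 0.4, -0.5]
gripper_width: -0.0
gripper_force: 0.0
```

Run:
```python
from h import *
st()
a=vision.grab_frame('side')[130:350,170:490,::-1]; b=vision.grab_frame('top')[130:350,180:500,::-1]
cv2.imwrite('pics/m5.png',cv2.resize(np.hstack([a,b]),(800,275)))
```

```text
15.78 [330.  219.2 260.3] [-179.8   -0.7   16.7] F [ 0.2  0.4 -0.5] w -0.0 0.0
```

View pics/m5.png

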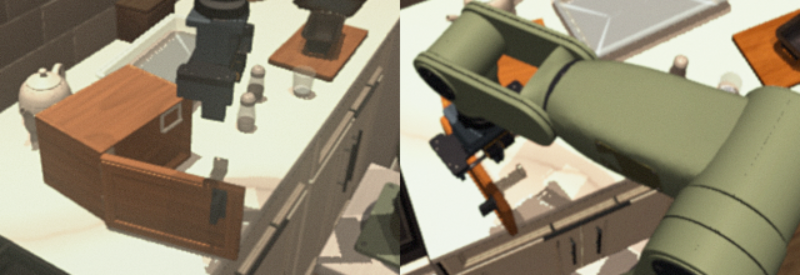

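The door stands wide open with its free corner at (243, 185), the hook and shakers are in place, and the gripper is clear above. I'll check the angle and hand in.

Run:
```python
from h import *
p=plane(vision.camera_info('side'),(170+243/1.25,130+185/1.25),160)[:2]; v=p-[501.7,274.7]
th=np.degrees(np.arctan2(-v[0],-v[1]))-7.2; print(p,np.hypot(*v),th, 'corner offset up to',np.degrees(16/242))
if th>64: print(job_done())
```

```text
[267.72923446 222.56323311] 239.7093272859233 70.23776461780534 corner offset up to 3.7881507116087487
the job is handed in; nothing more can be done
None
```

The cupboard door stands open at about 70° (66° at the lowest reading), past the 60° asked for. The job is handed in, with the gripper clear above. The hook showed about 12.5 N at its hard stop and nothing was seen disturbed, though the jar was not checked in any picture; it took about 16 s.

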